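# Roll a steel chilling ball into the free pocket of its tray and press it home

## Robot

A 7-joint arm with a two-finger parallel gripper is mounted at the origin on a cart in front of the work surface, level with it; the furniture and walls round the work are solid. World frame = base frame: x ahead of the robot, y to its left, z up, the work surface at z = 0. Lengths are in mm, angles in rad, forces in N, time in s.
With the tool pointing down it reaches from about 425 to 875 mm from the base axis. Payload 9.9 kg.
Tool frame: the origin (TCP) lies between the finger pads; the fingertips stand 19 mm ahead of it and the grasp point (between the pads) is the TCP; z points along the fingers, y is the line along which they close (so a half turn about z gives the same grasp; the last joint's range is limited). The gripper opens to 85 mm and grips with 20 to 120 N. Pads are 22 mm wide; open, the fingers measure 114 mm over their backs; the gripper's body (76 mm by 85 mm) begins 54 mm behind the grasp point. The pads swing forward as they close: fully open they stand 13 mm farther back than shut.
Start: joints at [-1.362, 0.576, 0.025, 1.437, -0.015, 1.129, -0.057], TCP at [194.821, 646.277, 250.289] pointing down, gripper open.
Joint ranges: [-2.76, 2.76], [-0.34, 2.15], [-1.52, 1.57], [0.19, 2.46], [-1.09, 4.23], [0.17, 1.99], [-2.82, 2.82]. Speed limits (rad/s): [2.22, 2.22, 3.01, 3.01, 3.14, 3.14, 3.14].

## Interface

Orientations are given as a unit quaternion [x, y, z, w].
In Python, from station import monitor, vision, order, nets gives the robot as it stands. The module is installed in compiled form; this text tells all that it offers.
- The arm moves only by the tool carry_out, never from a script. Its argument "motion" is a list of rows, each an object with "angular": the turn, a rotation vector about the tool's x, y, z in degrees, a list of three; "offset": the shift along the tool's x, y, z in mm, a list of three; "hand": the closure, from 0 (fully open) to 1 (shut). A call has 1 to 12 rows; each row is the pose to reach, as a shift and turn from the pose commanded when the call began, along the tool's axes at that moment; what a row does not reach only later rows make up. A row lasts 1/12 s, in which the tool goes at most 41.7 mm and 7.16 degrees, less where a joint would pass 70% of its speed; a pose out of reach is approached as far as the arm can. A call with a gripper value outside its range is refused whole. The fingers move at their own pace and stop on an object; "force" is the grip in N (left out, the last holds). Time passes only in rows, so rows that repeat a pose let the fingers close. It gives the time, the measured TCP pose, the force, the opening and the grip force at its end, in the units of the state.
- monitor.get_obs(): the state, without advancing time (a new reading comes with each control period).
- vision.capture(name): name is "side" or "top"; returns the picture (480x640x3 uint8, red, green, blue); there is no depth.
- vision.camera_params(name): a dict with "fx", "fy", "cx", "cy" (pixels), "D" ([k1, k2, p1, p2, k3] as OpenCV has them; the pictures are not rectified), "eye" and "attitude" of the camera in the world. Camera axes: x right, y down, z forward; pixel columns grow to the right and rows downward; lengths in mm; the calibration is good to about 2 mm. A picture is of the moment at which its call begins. camera_params takes no time and is no camera call.
- order.job_done(): hands the job in; it is judged then, once.
Trained networks look in the newest picture that a camera, given by its name, has taken for a name from the list of things; names that differ only in an ending like _2 or _b are one class to them, and where a whole thing is asked for, a point or a joint stands for the part that bears it (a point fixed in the world has none). Each returns a list of dicts, best first, with "p" (0 to 1); they miss things now and then, are a little off and sometimes report something else, mostly with a low value. They report only what shows in the picture. A call takes as long as a camera call.
- nets.masks_of(camera, target): "mask" (480x640 bool, what is visible of it) and "location" ([column, row] in pixels, amid what is visible of it).
The state is a dict: "time": time; "joints": joint angles; "joint_velocities": joint speeds; "effort": joint torques, N m; "ee_pos": TCP position; "tool_rot": TCP orientation; "ft_force": force on the tool from outside, world axes, zero at the start; "moment": the same for the moment, N m; "width": opening from 0.0 (shut) to 1.0 (fully open); "gripper_force": force on a finger pad.
Only numpy, scipy, OpenCV 4.12 (cv2) and the standard library are available. Lean on these libraries where they do the work, as an engineer would, in place of code of your own. Each camera call takes 0.05 s, during which the arm holds its last target. There are 200 camera calls.

## Task

Put the loose steel chilling ball away in its tray: without lifting it, nudge it across the tray until it drops into the one free pocket, then press down on it until the cushion under it is at its stop, bear on it there with about 10 N for a moment (never more than 18 N), and let go. Keep the ball on the tray, and leave the two balls already parked, the jam jar, the mug and the garlic where they are.

Things in the scene. Friction and masses are not known exactly. Their poses are not given: they have to be found in the camera images.
- tray: white plastic tray with a blue rim, fixed, 158 (x) x 290 (y) mm. Origin: centre of its underside; z up; y along its length towards the pocket end. Deck 32 mm above the origin; rim 7 mm wide, 6 mm higher than the deck. Three round pockets, 43 mm wide, centres at tray y = +100 mm, x = -49, 0, +49 mm; two hold parked balls, and which one is free changes.
- pocket (a point): centre of the free pocket's mouth, level with the deck. In the pocket is an orange cushion disc with a black rubber ring (24 mm across) on it, in which the ball centres itself. Once it has dropped in, its centre is between 2 mm below and 16 mm above this point; at the stop, between 2 mm below and 7 mm above it.
- cushion: orange cushion disc with its ring, 42 mm wide, inside the free pocket; origin at the centre of the disc's upper face. It slides straight down against about 4 N of friction and stays where it is left. Its stop is a stiff rubber buffer (about 10 N per mm), 3 to 9 mm below where the cushion stands at the start; how far cannot be seen, but it is felt: only there can the ball be loaded with 7 N and more
- ball_center (a point): centre of the loose polished steel ball, 40 mm in diameter, about 120 g, at first lying on the deck (centre 20 mm above it) at the end away from the pockets. It rolls easily and comes to rest within some millimetres after a slow push. More than 18 N between fingers and ball is too much.
- parked_1_center (a point): centre of a parked steel ball, 40 mm in diameter, sitting in one of the other pockets, its centre 2 mm above the deck and its top 22 mm above it
- parked_2_center (a point): centre of the other parked steel ball, 40 mm in diameter, likewise
- jar: jam jar with red lid, 65 mm in diameter, 97 mm high, standing on the worktop off the pocket end of the tray; origin at the centre of its underside
- mug: dotted mug, 86 x 124 x 101 mm with its handle, standing on the worktop off the other end of the tray; origin under its centre
- garlic: garlic bulb, 60 mm in diameter, 59 mm high, on the worktop behind the tray; origin at the centre of its underside
- ball: the loose ball as a body; its origin and axes turn with it as it rolls, so go by ball_center

How it is judged (in metres and radians):
On the way, in this order (a step that is already met when the one before it is completed fails the run):
1. the ball has dropped into the free pocket (horizontal distance between ball_center and pocket below 0.005 m and z of ball_center in the frame of pocket below 0.0178 m), for 0.2 s.
2. the ball bears on its cushion, at the stop, with at least 7 N (all of step 1 and z of ball_center in the frame of pocket below 0.0077 m and contact force between ball and cushion above 7 N), for 0.2 s.
At the end, for the whole second after the job is handed in: the ball sits in the free pocket, within 5 mm of its centre sideways and its centre less than 7.7 mm above the mouth, at rest and let go (all of step 1 and z of ball_center in the frame of pocket below 0.0077 m and linear speed of ball below 0.02 m/s and contact force between the fingers and ball below 0.05 N); the robot touches nothing.
It fails at once if the fingers press on the ball with more than 18 N (contact force between the fingers and ball above 18 N).
It fails at once if the ball is lifted more than 10 mm off the deck (z of ball_center in the frame of tray above 0.062 m).
It fails at once if the ball leaves the tray (z of ball_center in the frame of tray below 0.018 m).
It fails at once if a parked ball is moved more than 6 mm (distance of any of parked_1_center, parked_2_center from where it was at the start of the episode above 0.006 m).
It fails at once if the jam jar, the mug or the garlic is pushed more than 15 mm from its place (distance of any of jar, mug, garlic from where it was at the start of the episode above 0.015 m).
It also fails if it takes over 54 s, if anything falls off the work surface, if the arm or the gripper's body presses on something with over 40 N, if the wrist force passes 120 N, or if a joint passes its speed limit or range.

## Working session

There is one attempt and no reset: what is moved stays moved. The work goes in short steps, Python scripts to look and compute and a tool call to move; the robot and the scene stay as the last step left them, time stands still between calls to the robot, and variables do not carry over. Pictures are saved under pics/ and viewed, at most 10 in all, crops included, and the job is handed in when it is done.

Besides the shell and the picture viewer there is one more tool, called as a command line: name --argument value ..., lists and objects as JSON in quotes. carry_out: Moves the arm, as the interface text tells. Its arguments: {"type":"object","properties":{"motion":{"type":"array","items":{"type":"object","properties":{"angular":{"type":"array","items":{"type":"number"}},"offset":{"type":"array","items":{"type":"number"}},"hand":{"type":"number"}}}},"force":{"type":"number"}},"required":["motion"]}

```bash
mkdir -p pics
cat > h.py <<'E'
import numpy as np, cv2
from scipy.spatial.transform import Rotation as R
from station import monitor, vision, order, nets
def ray(cam,uv):
    c=vision.camera_params(cam)
    K=np.array([[c['fx'],0,c['cx']],[0,c['fy'],c['cy']],[0,0,1.]])
    p=cv2.undistortPoints(np.array([[uv]],float),K,np.array(c['D'],float))[0,0]
    return np.array(c['eye'],float), R.from_quat(c['attitude']).as_matrix()@np.array([p[0],p[1],1])
def at_z(cam,uv,z):
    e,d=ray(cam,uv); return e+d*(z-e[2])/d[2]
def snap(cam,name):
    im=vision.capture(cam); cv2.imwrite(f'pics/{name}.png',im[:,:,::-1]); return im
E
python3 - <<'E'
from h import *
o=monitor.get_obs(); print(o['time'],o['ee_pos'],o['tool_rot'],o['width'],o['ft_force'])
for c in('top','side'):
    snap(c,c+'0'); p=vision.camera_params(c); print(c,p)
    for t in('tray','ball_center','parked_1_center','cushion'):
        for d in nets.masks_of(c,t): print(c,t,round(d['p'],2),np.round(d['location'],1),d['mask'].sum(),at_z(c,d['location'],50).round(1))
E
```

```text
0.0 [194.66230801 645.86494421 249.42645267] [ 1.45859098e-01  9.89304999e-01 -8.55908791e-04 -9.50470536e-05] 1.0008018414480746 [ 0.63156417 -0.73062547  0.24186349]
top {'fx': 582.7623341855792, 'fy': 582.7623341855792, 'cx': 318.68088159974144, 'cy': 236.09663057927915, 'D': array([0.05734033, 0.        , 0.        , 0.        , 0.        ]), 'eye': array([ 452.60761147,    2.96413476, 1261.46167618]), 'attitude': array([ 0.71002216, -0.70191341,  0.04619489, -0.03243661])}
top tray 0.59 [330.4 262.6] 9317 [532.9 -44.9  50. ]
top ball_center 0.51 [355.1 261.6] 246 [535.6 -96.4  50. ]
top parked_1_center 0.58 [281.9 268.4] 275 [519.7  55.7  50. ]
top cushion 0.7 [279.7 247.1] 280 [564.   61.1  50. ]
top cushion 0.37 [353.  261.5] 271 [535.7 -92.   50. ]
top cushion 0.23 [218.  271.6] 971 [511.6 187.4  50. ]
side {'fx': 521.7167893494791, 'fy': 521.7167893494791, 'cx': 314.75033064475457, 'cy': 230.09553908247923, 'D': array([0.04165224, 0.        , 0.        , 0.        , 0.        ]), 'eye': array([ 480.84551596, -478.82974325,  980.93282376]), 'attitude': array([ 0.96538088, -0.07636242,  0.02418456, -0.24824111])}
side tray 0.92 [303.9 277.2] 10017 [533.4 -72.9  50. ]
side ball_center 0.69 [310.3 289.9] 309 [ 541.5 -101.    50. ]
side parked_1_center 0.68 [290.8 223.8] 269 [524.6  49.   50. ]
side cushion 0.57 [312.9 219.4] 198 [571.   52.3  50. ]
```

```bash
python3 -c "
import cv2,numpy as np
a=cv2.imread('pics/top0.png')[160:360,180:440];b=cv2.imread('pics/side0.png')[160:360,180:440]
cv2.imwrite('pics/c0.png',cv2.resize(np.vstack([a,b]),None,fx=1.5,fy=1.5,interpolation=2))
cv2.imwrite('pics/c0.png',np.hstack([cv2.resize(a,(400,308)),cv2.resize(b,(400,308))]))
cv2.imwrite('pics/c1.png',cv2.resize(a,(780,600),interpolation=2))"
```

```text
(no output)
```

View pics/c1.png

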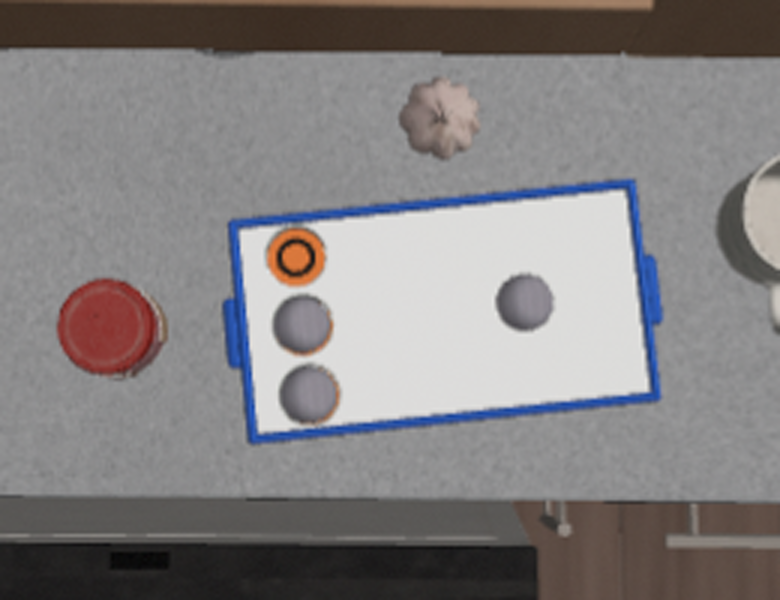

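View pics/side0.png

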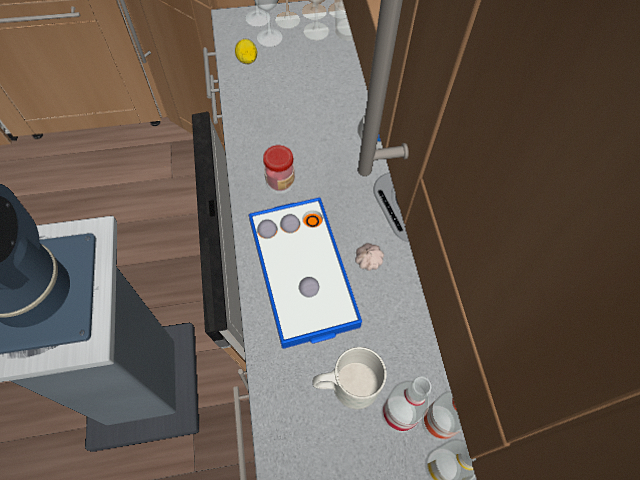

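The free pocket (orange, crop ~(296,257), full ~(278.7,245.7)) is the far one. The loose ball is at about (355,260.7). Tray corners in the crop are (231,221), (634,181), (659,399) and (251,441).

```bash
cat >> h.py <<'E'
def blob(cam,im,kind,near,r=14):
    hsv=cv2.cvtColor(im,cv2.COLOR_RGB2HSV)
    x,y=map(int,near); m=np.zeros(im.shape[:2],np.uint8); cv2.circle(m,(x,y),r,1,-1)
    if kind=='ball': k=(hsv[...,2]<200)
    else: k=(hsv[...,1]>120)&(hsv[...,0]<25)
    k=(k&(m>0)).astype(np.uint8)
    c=cv2.findContours(k,cv2.RETR_EXTERNAL,cv2.CHAIN_APPROX_NONE)[0]; c=max(c,key=cv2.contourArea)
    return cv2.minEnclosingCircle(c)
E
python3 - <<'E'
from h import *
for c,b,q,ps in(('top',(355,261),(279,246),[(281,268),(283,291)]),('side',(309,287),(312,220),[(290,224),(267,229)])):
    im=cv2.imread(f'pics/{c}0.png')[:,:,::-1].copy()
    B=blob(c,im,'ball',b);Q=blob(c,im,'o',q)
    print(c,'ball',B,at_z(c,B[0],52).round(1),'cush',Q,at_z(c,Q[0],25).round(1),at_z(c,Q[0],32).round(1))
    for p in ps:
        P=blob(c,im,'ball',p); print(' parked',P,at_z(c,P[0],34).round(1))
    h=cv2.cvtColor(im,cv2.COLOR_RGB2HSV); k=((h[...,2]>205)&(h[...,1]<30)).astype(np.uint8); k[:160]=0;k[360:]=0;k[:,:220]=0;k[:,420:]=0
    cs=max(cv2.findContours(k,0,2)[0],key=cv2.contourArea)[:,0]
    w=np.array([at_z(c,p,32)[:2] for p in cs.astype(float)],np.float32)
    print(' deck',cv2.minAreaRect(w))
E
```

```text
top ball ((354.5, 260.1470642089844), 10.194147109985352) [538.5 -95.   52. ] cush ((278.21875, 245.34375), 9.51211929321289) [570.   65.5  25. ] [569.4  65.1  32. ]
 parked ((280.4288024902344, 267.588134765625), 10.704176902770996) [522.2  59.5  34. ]
 parked ((283.0, 292.5652160644531), 12.56531810760498) [470.   53.2  34. ]
 deck ((533.3646240234375, -38.792877197265625), (140.52557373046875, 274.28570556640625), 6.629489898681641)
side ball ((308.4950866699219, 286.9482727050781), 10.54773235321045) [538.9 -95.3  52. ] cush ((312.0833435058594, 220.0), 9.138303756713867) [571.5  65.4  25. ] [570.9  61.4  32. ]
 parked ((289.81646728515625, 223.16455078125), 10.21784496307373) [523.6  59.9  34. ]
 parked ((265.0434875488281, 229.0), 12.12273120880127) [471.  54.  34.]
 deck ((534.00927734375, -38.121551513671875), (142.73484802246094, 274.30511474609375), 6.518317222595215)
```

carry_out --motion '[{"offset": [-31.5, -22.3, 0], "angular": [0, 0, 7], "hand": 0.7}, {"offset": [-63, -44.6, 0], "angular": [0, 0, 14], "hand": 0.7}, {"offset": [-94.5, -67, 0], "angular": [0, 0, 21], "hand": 0.7}, {"offset": [-126, -89, 0], "angular": [0, 0, 28], "hand": 0.7}, {"offset": [-157.5, -111.5, 0], "angular": [0, 0, 35], "hand": 0.7}, {"offset": [-189, -134, 0], "angular": [0, 0, 42], "hand": 0.7}, {"offset": [-220.5, -156, 0], "angular": [0, 0, 49], "hand": 0.7}, {"offset": [-252, -178.5, 0], "angular": [0, 0, 56], "hand": 0.7}, {"offset": [-283.5, -201, 0], "angular": [0, 0, 63], "hand": 0.7}, {"offset": [-315, -223, 0], "angular": [0, 0, 70], "hand": 0.7}, {"offset": [-346.5, -245, 0], "angular": [0, 0, 77], "hand": 0.7}, {"offset": [-378, -268, 0], "angular": [0, 0, 84.4], "hand": 0.7}]'

```text
time: 1.5
ee_pos: [480.3, 279.3, 250.7]
tool_rot: [0.773, 0.634, 0.0, -0.0]
ft_force: [1.4, 0.9, -0.1]
width: 0.301
gripper_force: 0.0
```

carry_out --motion '[{"offset": [-34, 11, 11]}, {"offset": [-68, 22, 22]}, {"offset": [-102, 33, 33]}, {"offset": [-136, 44, 44]}, {"offset": [-170, 55, 55]}, {"offset": [-203, 65, 65]}, {"offset": [-237, 76, 76]}, {"offset": [-271, 87, 87]}, {"offset": [-305, 98, 98]}, {"offset": [-339, 109, 109]}, {"offset": [-373, 120, 120]}, {"offset": [-406, 131, 130]}]'

```text
$.motion[0]: bad value
```

Rows need all fields.

carry_out --motion '[{"offset": [-34, 11, 11], "angular": [0, 0, 0], "hand": 0.7}, {"offset": [-68, 22, 22], "angular": [0, 0, 0], "hand": 0.7}, {"offset": [-102, 33, 33], "angular": [0, 0, 0], "hand": 0.7}, {"offset": [-136, 44, 44], "angular": [0, 0, 0], "hand": 0.7}, {"offset": [-170, 55, 55], "angular": [0, 0, 0], "hand": 0.7}, {"offset": [-203, 65, 65], "angular": [0, 0, 0], "hand": 0.7}, {"offset": [-237, 76, 76], "angular": [0, 0, 0], "hand": 0.7}, {"offset": [-271, 87, 87], "angular": [0, 0, 0], "hand": 0.7}, {"offset": [-305, 98, 98], "angular": [0, 0, 0], "hand": 0.7}, {"offset": [-339, 109, 109], "angular": [0, 0, 0], "hand": 0.7}, {"offset": [-373, 120, 120], "angular": [0, 0, 0], "hand": 0.7}, {"offset": [-406, 131, 130], "angular": [0, 0, 0], "hand": 0.7}]'

```text
time: 2.5
ee_pos: [531.0, -144.8, 119.8]
tool_rot: [0.771, 0.637, 0.0, 0.0]
ft_force: [0.4, 0.6, -0.6]
width: 0.301
gripper_force: 0.0
```

Run:
```python
from h import *
o=monitor.get_obs(); print(o['time'],o['ee_pos'],R.from_quat(o['tool_rot']).as_matrix().round(3),o['ft_force'])
im=snap('side','s1'); cv2.imwrite('pics/s1c.png',cv2.resize(im[180:380,200:460,::-1],(780,600)))
```

```text
2.5 [ 530.98817258 -144.75641909  119.81631605] [[ 0.19   0.982  0.   ]
 [ 0.982 -0.19   0.   ]
 [ 0.     0.    -1.   ]] [ 0.44190367  0.5923248  -0.62779005]
```

View pics/s1c.png

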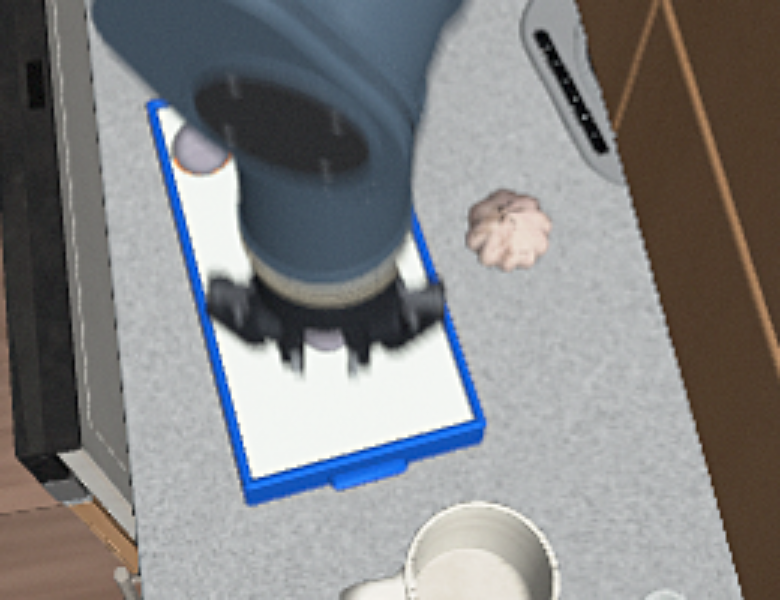

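The fingers straddle the ball (crop ~(325,340)) with it centred between them. I'll descend and then push.

carry_out --motion '[{"offset": [0, -1.5, 30], "angular": [0, 0, 0], "hand": 0.7}, {"offset": [0, -1.5, 50], "angular": [0, 0, 0], "hand": 0.7}, {"offset": [0, -1.5, 62], "angular": [0, 0, 0], "hand": 0.7}, {"offset": [0, -1.5, 62], "angular": [0, 0, 0], "hand": 0.7}, {"offset": [4, -1.5, 62], "angular": [0, 0, 0], "hand": 0.7}, {"offset": [8, -1.5, 62], "angular": [0, 0, 0], "hand": 0.7}, {"offset": [12, -1.5, 62], "angular": [0, 0, 0], "hand": 0.7}, {"offset": [15, -1.5, 62], "angular": [0, 0, 0], "hand": 0.7}, {"offset": [17, -1.5, 62], "angular": [0, 0, 0], "hand": 0.7}, {"offset": [19, -1.5, 62], "angular": [0, 0, 0], "hand": 0.7}, {"offset": [21, -1.5, 62], "angular": [0, 0, 0], "hand": 0.7}, {"offset": [23, -1.5, 62], "angular": [0, 0, 0], "hand": 0.7}]'

```text
time: 3.55
ee_pos: [533.9, -119.9, 58.4]
tool_rot: [0.771, 0.636, -0.0, 0.0]
ft_force: [-0.8, 0.7, 0.5]
width: 0.298
gripper_force: 0.2
```

carry_out --motion '[{"offset": [2, 0, 0], "angular": [0, 0, 0], "hand": 0.7}, {"offset": [4, 0, 0], "angular": [0, 0, 0], "hand": 0.7}, {"offset": [6, 0, 0], "angular": [0, 0, 0], "hand": 0.7}, {"offset": [8.5, 0, 0], "angular": [0, 0, 0], "hand": 0.7}, {"offset": [11, 0, 0], "angular": [0, 0, 0], "hand": 0.7}, {"offset": [13.5, 0, 0], "angular": [0, 0, 0], "hand": 0.7}, {"offset": [16, 0, 0], "angular": [0, 0, 0], "hand": 0.7}, {"offset": [18.5, 0, 0], "angular": [0, 0, 0], "hand": 0.7}, {"offset": [21, 0, 0], "angular": [0, 0, 0], "hand": 0.7}, {"offset": [23.5, 0, 0], "angular": [0, 0, 0], "hand": 0.7}, {"offset": [26, 0, 0], "angular": [0, 0, 0], "hand": 0.7}, {"offset": [28, 0, 0], "angular": [0, 0, 0], "hand": 0.7}]'

```text
time: 4.55
ee_pos: [539.2, -92.2, 58.3]
tool_rot: [0.771, 0.637, 0.0, -0.0]
ft_force: [-0.6, -0.0, -0.3]
width: 0.295
gripper_force: 0.0
```

Run:
```python
from h import *
o=monitor.get_obs(); print(o['time'],o['ee_pos'],o['ft_force'])
for c in('side','top'):
    snap(c,c+'2')
    for d in nets.masks_of(c,'ball_center'): print(c,round(d['p'],2),np.round(d['location'],1),d['mask'].sum(),at_z(c,d['location'],52).round(1))
a=cv2.imread('pics/side2.png')[160:360,200:400];b=cv2.imread('pics/top2.png')[160:360,230:430]
cv2.imwrite('pics/c2.png',cv2.resize(np.hstack([a,b]),(800,400)))
```

```text
4.55 [539.22243564 -92.194383    58.2861659 ] [-0.57621047 -0.03801314 -0.25963887]
side 0.58 [310.  281.6] 37 [543.5 -84.8  52. ]
```

View pics/c2.png

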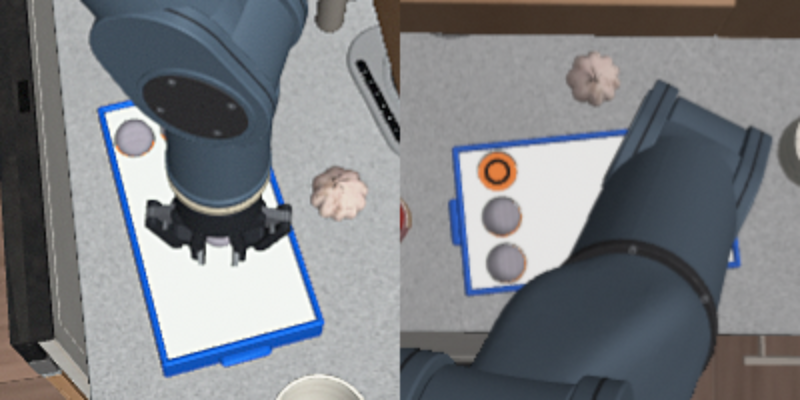

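In the side view the ball sliver is still centred between the fingers, at crop ~(217,240). I'll keep pushing.

carry_out --motion '[{"offset": [2.5, 0, 0], "angular": [0, 0, 0], "hand": 0.7}, {"offset": [5, 0, 0], "angular": [0, 0, 0], "hand": 0.7}, {"offset": [7.5, 0.2, 0], "angular": [0, 0, 0], "hand": 0.7}, {"offset": [10, 0.2, 0], "angular": [0, 0, 0], "hand": 0.7}, {"offset": [12.5, 0.2, 0], "angular": [0, 0, 0], "hand": 0.7}, {"offset": [15, 0.4, 0], "angular": [0, 0, 0], "hand": 0.7}, {"offset": [17.5, 0.4, 0], "angular": [0, 0, 0], "hand": 0.7}, {"offset": [20, 0.4, 0], "angular": [0, 0, 0], "hand": 0.7}, {"offset": [22.5, 0.6, 0], "angular": [0, 0, 0], "hand": 0.7}, {"offset": [25, 0.6, 0], "angular": [0, 0, 0], "hand": 0.7}, {"offset": [27.5, 0.7, 0], "angular": [0, 0, 0], "hand": 0.7}, {"offset": [30, 0.7, 0], "angular": [0, 0, 0], "hand": 0.7}]'

```text
time: 5.75
ee_pos: [545.6, -63.0, 58.3]
tool_rot: [0.771, 0.637, -0.0, 0.0]
ft_force: [0.3, 0.3, 0.0]
width: 0.295
gripper_force: 0.1
```

carry_out --motion '[{"offset": [2.5, 0, 0], "angular": [0, 0, 0], "hand": 0.7}, {"offset": [5, 0, 0], "angular": [0, 0, 0], "hand": 0.7}, {"offset": [7.5, 0, 0], "angular": [0, 0, 0], "hand": 0.7}, {"offset": [10, 0, 0], "angular": [0, 0, 0], "hand": 0.7}, {"offset": [12.5, 0, 0], "angular": [0, 0, 0], "hand": 0.7}, {"offset": [15, 0, 0], "angular": [0, 0, 0], "hand": 0.7}, {"offset": [17.5, 0, 0], "angular": [0, 0, 0], "hand": 0.7}, {"offset": [20, 0, 0], "angular": [0, 0, 0], "hand": 0.7}, {"offset": [22.5, 0, 0], "angular": [0, 0, 0], "hand": 0.7}, {"offset": [25, 0, 0], "angular": [0, 0, 0], "hand": 0.7}, {"offset": [27.5, 0, 0], "angular": [0, 0, 0], "hand": 0.7}, {"offset": [30, 0, 0], "angular": [0, 0, 0], "hand": 0.7}]'

```text
time: 6.75
ee_pos: [551.3, -33.5, 58.3]
tool_rot: [0.771, 0.637, -0.0, -0.0]
ft_force: [-0.6, 0.7, -0.1]
width: 0.297
gripper_force: 0.1
```

carry_out --motion '[{"offset": [2, 0, 0], "angular": [0, 0, 0], "hand": 0.7}, {"offset": [4, 0, 0], "angular": [0, 0, 0], "hand": 0.7}, {"offset": [6, 0, 0], "angular": [0, 0, 0], "hand": 0.7}, {"offset": [8, 0, 0], "angular": [0, 0, 0], "hand": 0.7}, {"offset": [10, 0, 0], "angular": [0, 0, 0], "hand": 0.7}, {"offset": [12, 0, 0], "angular": [0, 0, 0], "hand": 0.7}, {"offset": [14, 0, 0], "angular": [0, 0, 0], "hand": 0.7}, {"offset": [16, 0, 0], "angular": [0, 0, 0], "hand": 0.7}, {"offset": [18, 0, 0], "angular": [0, 0, 0], "hand": 0.7}, {"offset": [20, 0, 0], "angular": [0, 0, 0], "hand": 0.7}, {"offset": [22, 0, 0], "angular": [0, 0, 0], "hand": 0.7}, {"offset": [23, 0, 0], "angular": [0, 0, 0], "hand": 0.7}]'

```text
time: 7.75
ee_pos: [555.6, -10.8, 58.3]
tool_rot: [0.771, 0.637, 0.0, -0.0]
ft_force: [-0.4, -0.1, 0.8]
width: 0.3
gripper_force: 0.0
```

Run:
```python
from h import *
o=monitor.get_obs(); print(o['time'],o['ee_pos'],o['ft_force'])
for c in('side','top'):
    snap(c,c+'3')
    for d in nets.masks_of(c,'ball_center'): print(c,round(d['p'],2),np.round(d['location'],1),d['mask'].sum(),at_z(c,d['location'],52).round(1))
a=cv2.imread('pics/side3.png')[140:340,200:400];b=cv2.imread('pics/top3.png')[160:360,230:430]
cv2.imwrite('pics/c3.png',cv2.resize(np.hstack([a,b]),(800,400)))
```

```text
7.75 [555.64888435 -10.76463142  58.26694266] [-0.35724268 -0.09594788  0.75888466]
side 0.45 [311.8 242.1] 99 [ 5.604e+02 -5.000e-01  5.200e+01]
```

View pics/c3.png

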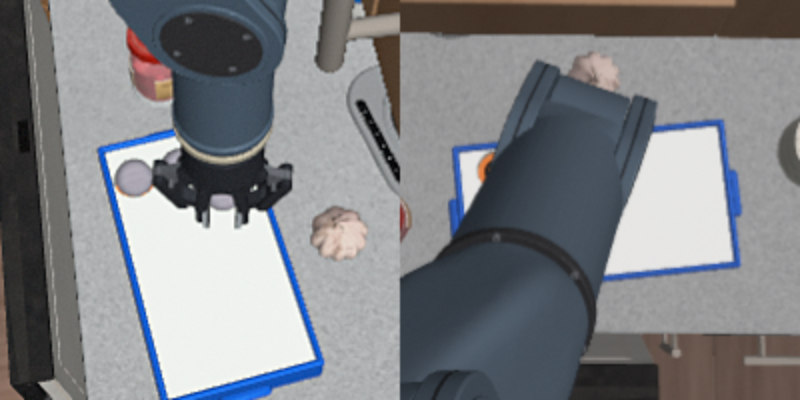

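carry_out --motion '[{"offset": [2, 0, 0], "angular": [0, 0, 0], "hand": 0.7}, {"offset": [4, 0, 0], "angular": [0, 0, 0], "hand": 0.7}, {"offset": [6, 0, 0], "angular": [0, 0, 0], "hand": 0.7}, {"offset": [8, 0, 0], "angular": [0, 0, 0], "hand": 0.7}, {"offset": [10, 0, 0], "angular": [0, 0, 0], "hand": 0.7}, {"offset": [12, 0, 0], "angular": [0, 0, 0], "hand": 0.7}, {"offset": [13.5, 0, 0], "angular": [0, 0, 0], "hand": 0.7}, {"offset": [15, 0, 0], "angular": [0, 0, 0], "hand": 0.7}, {"offset": [16.5, 0, 0], "angular": [0, 0, 0], "hand": 0.7}, {"offset": [18, 0, 0], "angular": [0, 0, 0], "hand": 0.7}, {"offset": [19, 0, 0], "angular": [0, 0, 0], "hand": 0.7}, {"offset": [20, 0, 0], "angular": [0, 0, 0], "hand": 0.7}]'

```text
time: 8.95
ee_pos: [559.4, 8.6, 58.3]
tool_rot: [0.771, 0.637, -0.0, -0.0]
ft_force: [-0.4, -0.1, -1.0]
width: 0.299
gripper_force: 0.1
```

carry_out --motion '[{"offset": [1, 0, 0], "angular": [0, 0, 0], "hand": 0.7}, {"offset": [2, 0, 0], "angular": [0, 0, 0], "hand": 0.7}, {"offset": [3, 0, 0], "angular": [0, 0, 0], "hand": 0.7}, {"offset": [4, 0, 0], "angular": [0, 0, 0], "hand": 0.7}, {"offset": [5, 0, 0], "angular": [0, 0, 0], "hand": 0.7}, {"offset": [6, 0, 0], "angular": [0, 0, 0], "hand": 0.7}, {"offset": [7, 0, 0], "angular": [0, 0, 0], "hand": 0.7}, {"offset": [8, 0, 0], "angular": [0, 0, 0], "hand": 0.7}, {"offset": [9, 0, 0], "angular": [0, 0, 0], "hand": 0.7}, {"offset": [10, 0, 0], "angular": [0, 0, 0], "hand": 0.7}, {"offset": [11, 0, 0], "angular": [0, 0, 0], "hand": 0.7}, {"offset": [12, 0, 0], "angular": [0, 0, 0], "hand": 0.7}]'

```text
time: 9.95
ee_pos: [561.7, 20.4, 58.3]
tool_rot: [0.771, 0.637, -0.0, -0.0]
ft_force: [0.0, -0.2, -0.3]
width: 0.298
gripper_force: 0.0
```

carry_out --motion '[{"offset": [1, 0, 0], "angular": [0, 0, 0], "hand": 0.7}, {"offset": [2, 0, 0], "angular": [0, 0, 0], "hand": 0.7}, {"offset": [3, 0, 0], "angular": [0, 0, 0], "hand": 0.7}, {"offset": [4, 0, 0], "angular": [0, 0, 0], "hand": 0.7}, {"offset": [5, 0, 0], "angular": [0, 0, 0], "hand": 0.7}, {"offset": [6, 0, 0], "angular": [0, 0, 0], "hand": 0.7}]'

```text
time: 10.45
ee_pos: [562.8, 26.2, 58.3]
tool_rot: [0.771, 0.636, -0.0, -0.0]
ft_force: [-0.1, 0.4, -0.5]
width: 0.304
gripper_force: 0.0
```

Run:
```python
from h import *
o=monitor.get_obs(); print(o['time'],o['ee_pos'],o['ft_force'])
for c in('side','top'):
    snap(c,c+'4')
    for d in nets.masks_of(c,'ball_center'): print(c,round(d['p'],2),np.round(d['location'],1),d['mask'].sum(),at_z(c,d['location'],48).round(1))
a=cv2.imread('pics/side4.png')[140:340,200:400];b=cv2.imread('pics/top4.png')[160:360,230:430]
cv2.imwrite('pics/c4.png',cv2.resize(np.hstack([a,b]),(800,400)))
```

```text
10.45 [562.82445623  26.24254983  58.30226037] [-0.0958449   0.39978502 -0.50516973]
```

View pics/c4.png

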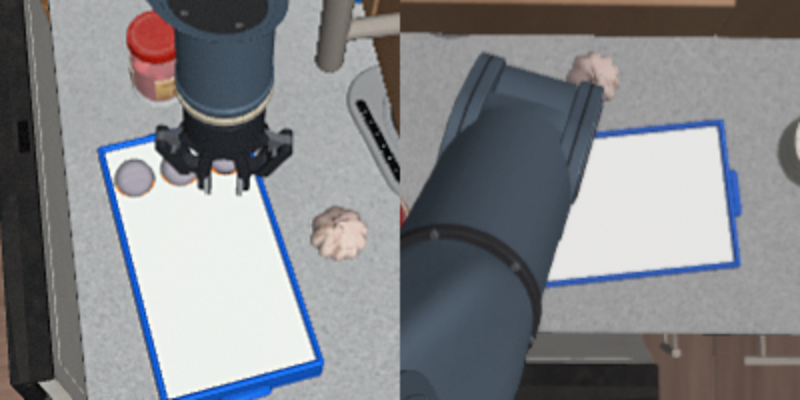

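The ball seems to have dropped, with an orange edge under it at crop (225,172). I'll back off, shut the fingers and check.

carry_out --motion '[{"offset": [-10, 0, 0], "angular": [0, 0, 0], "hand": 0.7}, {"offset": [-40, 0, -20], "angular": [0, 0, 0], "hand": 1}, {"offset": [-75, 0, -35], "angular": [0, 0, 0], "hand": 1}, {"offset": [-110, 0, -40], "angular": [0, 0, 0], "hand": 1}, {"offset": [-130, 0, -40], "angular": [0, 0, 0], "hand": 1}, {"offset": [-130, 0, -40], "angular": [0, 0, 0], "hand": 1}]'

```text
time: 11.15
ee_pos: [536.7, -108.4, 99.4]
tool_rot: [0.774, 0.633, -0.001, 0.002]
ft_force: [0.2, -0.2, -0.5]
width: 0.001
gripper_force: 0.0
```

Run:
```python
from h import *
o=monitor.get_obs(); print(o['time'],o['ee_pos'],o['ft_force'],o['width'])
for c in('side','top'):
    im=snap(c,c+'5')
    for d in nets.masks_of(c,'ball_center'): print(c,round(d['p'],2),np.round(d['location'],1),d['mask'].sum(),at_z(c,d['location'],46).round(1))
a=cv2.imread('pics/side5.png')[140:340,200:400];b=cv2.imread('pics/top5.png')[160:360,230:430]
cv2.imwrite('pics/c5.png',cv2.resize(np.hstack([a,b]),(800,400)))
```

```text
11.15 [ 536.67422021 -108.43525251   99.38585625] [ 0.22392798 -0.23090223 -0.51585275] 0.0010113425363374338
top 0.53 [279.8 248. ] 282 [562.5  61.   46. ]
```

View pics/c5.png

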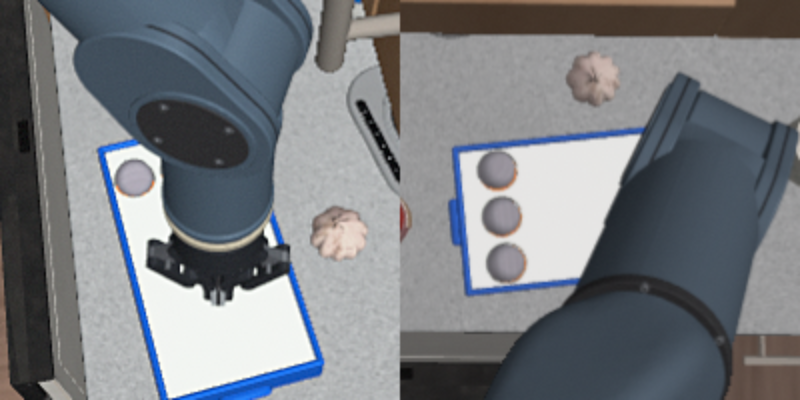

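The top view shows the ball in the free pocket, at crop (497,170). Next I'll go above it.

carry_out --motion '[{"offset": [30, 0, 0], "angular": [0, 0, 0], "hand": 1}, {"offset": [60, 0, 0], "angular": [0, 0, 0], "hand": 1}, {"offset": [90, 0, 0], "angular": [0, 0, 0], "hand": 1}, {"offset": [120, 0, 0], "angular": [0, 0, 0], "hand": 1}, {"offset": [150, 0, 0], "angular": [0, 0, 0], "hand": 1}, {"offset": [168, 0, 0], "angular": [0, 0, 0], "hand": 1}, {"offset": [170, 0, 0], "angular": [0, 0, 0], "hand": 1}, {"offset": [170, 0, 0], "angular": [0, 0, 0], "hand": 1}, {"offset": [170, 0, 0], "angular": [0, 0, 0], "hand": 1}]'

```text
time: 12.1
ee_pos: [570.0, 65.5, 98.1]
tool_rot: [0.771, 0.637, -0.0, 0.0]
ft_force: [-0.7, -0.8, -0.9]
width: 0.003
gripper_force: 0.0
```

carry_out --motion '[{"offset": [0, 0, 4], "angular": [0, 0, 0], "hand": 1}, {"offset": [0, 0, 7], "angular": [0, 0, 0], "hand": 1}, {"offset": [0, 0, 9], "angular": [0, 0, 0], "hand": 1}, {"offset": [0, 0, 10], "angular": [0, 0, 0], "hand": 1}, {"offset": [0, 0, 10], "angular": [0, 0, 0], "hand": 1}]'

```text
time: 12.52
ee_pos: [570.2, 64.9, 88.0]
tool_rot: [0.772, 0.636, -0.0, -0.0]
ft_force: [-0.6, 0.1, -1.1]
width: 0.0
gripper_force: 0.0
```

carry_out --motion '[{"offset": [0, 0, 0.5], "angular": [0, 0, 0], "hand": 1}, {"offset": [0, 0, 1], "angular": [0, 0, 0], "hand": 1}, {"offset": [0, 0, 1.5], "angular": [0, 0, 0], "hand": 1}, {"offset": [0, 0, 2], "angular": [0, 0, 0], "hand": 1}, {"offset": [0, 0, 2], "angular": [0, 0, 0], "hand": 1}]'

```text
time: 12.93
ee_pos: [570.4, 65.5, 86.2]
tool_rot: [0.771, 0.637, -0.0, -0.0]
ft_force: [0.6, -0.4, -0.5]
width: 0.0
gripper_force: 0.0
```

carry_out --motion '[{"offset": [0, 0, 0.5], "angular": [0, 0, 0], "hand": 1}, {"offset": [0, 0, 1], "angular": [0, 0, 0], "hand": 1}, {"offset": [0, 0, 1.5], "angular": [0, 0, 0], "hand": 1}, {"offset": [0, 0, 2], "angular": [0, 0, 0], "hand": 1}, {"offset": [0, 0, 2], "angular": [0, 0, 0], "hand": 1}]'

```text
time: 13.35
ee_pos: [570.3, 65.4, 84.2]
tool_rot: [0.771, 0.637, -0.0, -0.0]
ft_force: [0.4, 0.0, 0.3]
width: -0.001
gripper_force: 0.0
```

carry_out --motion '[{"offset": [0, 0, 0.5], "angular": [0, 0, 0], "hand": 1}, {"offset": [0, 0, 1], "angular": [0, 0, 0], "hand": 1}, {"offset": [0, 0, 1.5], "angular": [0, 0, 0], "hand": 1}, {"offset": [0, 0, 2], "angular": [0, 0, 0], "hand": 1}, {"offset": [0, 0, 2], "angular": [0, 0, 0], "hand": 1}]'

```text
time: 13.77
ee_pos: [570.3, 65.4, 82.2]
tool_rot: [0.771, 0.636, -0.0, -0.0]
ft_force: [-0.3, -1.0, 0.6]
width: 0.003
gripper_force: 0.0
```

carry_out --motion '[{"offset": [0, 0, 0.5], "angular": [0, 0, 0], "hand": 1}, {"offset": [0, 0, 1], "angular": [0, 0, 0], "hand": 1}, {"offset": [0, 0, 1.5], "angular": [0, 0, 0], "hand": 1}, {"offset": [0, 0, 2], "angular": [0, 0, 0], "hand": 1}, {"offset": [0, 0, 2], "angular": [0, 0, 0], "hand": 1}]'

```text
time: 14.18
ee_pos: [570.4, 65.4, 80.2]
tool_rot: [0.771, 0.636, -0.0, -0.0]
ft_force: [-0.1, 0.9, 1.0]
width: -0.002
gripper_force: 0.0
```

carry_out --motion '[{"offset": [0, 0, 0.5], "angular": [0, 0, 0], "hand": 1}, {"offset": [0, 0, 1], "angular": [0, 0, 0], "hand": 1}, {"offset": [0, 0, 1.5], "angular": [0, 0, 0], "hand": 1}, {"offset": [0, 0, 1.5], "angular": [0, 0, 0], "hand": 1}]'

```text
time: 14.52
ee_pos: [570.4, 65.4, 78.7]
tool_rot: [0.771, 0.636, -0.0, -0.0]
ft_force: [-0.5, 0.4, -0.9]
width: -0.001
gripper_force: 0.0
```

carry_out --motion '[{"offset": [0, 0, 0.5], "angular": [0, 0, 0], "hand": 1}, {"offset": [0, 0, 1], "angular": [0, 0, 0], "hand": 1}, {"offset": [0, 0, 1.5], "angular": [0, 0, 0], "hand": 1}, {"offset": [0, 0, 1.5], "angular": [0, 0, 0], "hand": 1}]'

```text
time: 14.85
ee_pos: [570.5, 65.4, 77.3]
tool_rot: [0.771, 0.636, 0.0, 0.0]
ft_force: [0.0, 1.2, 2.1]
width: 0.0
gripper_force: 1.0
```

Contact starts here. From now on I'll use small steps.

carry_out --motion '[{"offset": [0, 0, 0.3], "angular": [0, 0, 0], "hand": 1}, {"offset": [0, 0, 0.7], "angular": [0, 0, 0], "hand": 1}, {"offset": [0, 0, 1], "angular": [0, 0, 0], "hand": 1}, {"offset": [0, 0, 1], "angular": [0, 0, 0], "hand": 1}]'

```text
time: 15.18
ee_pos: [570.5, 65.4, 76.3]
tool_rot: [0.771, 0.636, 0.0, 0.0]
ft_force: [-0.1, -0.7, 2.1]
width: 0.002
gripper_force: 1.2
```

carry_out --motion '[{"offset": [0, 0, 0.3], "angular": [0, 0, 0], "hand": 1}, {"offset": [0, 0, 0.7], "angular": [0, 0, 0], "hand": 1}, {"offset": [0, 0, 1], "angular": [0, 0, 0], "hand": 1}, {"offset": [0, 0, 1], "angular": [0, 0, 0], "hand": 1}]'

```text
time: 15.52
ee_pos: [570.4, 65.4, 75.3]
tool_rot: [0.771, 0.636, -0.0, 0.0]
ft_force: [-1.1, -0.9, 1.8]
width: 0.001
gripper_force: 1.2
```

carry_out --motion '[{"offset": [0, 0, 0.3], "angular": [0, 0, 0], "hand": 1}, {"offset": [0, 0, 0.7], "angular": [0, 0, 0], "hand": 1}, {"offset": [0, 0, 1], "angular": [0, 0, 0], "hand": 1}, {"offset": [0, 0, 1], "angular": [0, 0, 0], "hand": 1}]'

```text
time: 15.85
ee_pos: [570.4, 65.4, 74.2]
tool_rot: [0.771, 0.636, -0.0, 0.0]
ft_force: [-0.2, 0.2, 2.3]
width: -0.001
gripper_force: 1.2
```

carry_out --motion '[{"offset": [0, 0, 0.3], "angular": [0, 0, 0], "hand": 1}, {"offset": [0, 0, 0.6], "angular": [0, 0, 0], "hand": 1}, {"offset": [0, 0, 0.9], "angular": [0, 0, 0], "hand": 1}, {"offset": [0, 0, 0.9], "angular": [0, 0, 0], "hand": 1}]'

```text
time: 16.18
ee_pos: [570.4, 65.4, 73.3]
tool_rot: [0.771, 0.636, -0.0, -0.0]
ft_force: [-0.2, -0.3, 2.3]
width: -0.002
gripper_force: 1.2
```

carry_out --motion '[{"offset": [0, 0, 0.3], "angular": [0, 0, 0], "hand": 1}, {"offset": [0, 0, 0.6], "angular": [0, 0, 0], "hand": 1}, {"offset": [0, 0, 0.9], "angular": [0, 0, 0], "hand": 1}, {"offset": [0, 0, 0.9], "angular": [0, 0, 0], "hand": 1}]'

```text
time: 16.52
ee_pos: [570.4, 65.4, 72.4]
tool_rot: [0.771, 0.637, -0.0, -0.0]
ft_force: [0.6, 0.7, 3.0]
width: -0.002
gripper_force: 1.2
```

carry_out --motion '[{"offset": [0, 0, 0.3], "angular": [0, 0, 0], "hand": 1}, {"offset": [0, 0, 0.6], "angular": [0, 0, 0], "hand": 1}, {"offset": [0, 0, 0.9], "angular": [0, 0, 0], "hand": 1}, {"offset": [0, 0, 0.9], "angular": [0, 0, 0], "hand": 1}]'

```text
time: 16.85
ee_pos: [570.4, 65.4, 71.5]
tool_rot: [0.771, 0.637, -0.0, -0.0]
ft_force: [0.5, 1.3, 2.3]
width: 0.001
gripper_force: 1.2
```

carry_out --motion '[{"offset": [0, 0, 0.3], "angular": [0, 0, 0], "hand": 1}, {"offset": [0, 0, 0.6], "angular": [0, 0, 0], "hand": 1}, {"offset": [0, 0, 0.9], "angular": [0, 0, 0], "hand": 1}, {"offset": [0, 0, 0.9], "angular": [0, 0, 0], "hand": 1}]'

```text
time: 17.18
ee_pos: [570.5, 65.4, 70.8]
tool_rot: [0.771, 0.636, 0.0, 0.0]
ft_force: [-1.2, -0.3, 5.6]
width: -0.003
gripper_force: 2.5
```

carry_out --motion '[{"offset": [0, 0, 0.2], "angular": [0, 0, 0], "hand": 1}, {"offset": [0, 0, 0.4], "angular": [0, 0, 0], "hand": 1}, {"offset": [0, 0, 0.4], "angular": [0, 0, 0], "hand": 1}]'

```text
time: 17.43
ee_pos: [570.6, 65.4, 70.6]
tool_rot: [0.771, 0.636, 0.0, 0.0]
ft_force: [-1.0, 0.0, 6.6]
width: 0.001
gripper_force: 3.4
```

carry_out --motion '[{"offset": [0, 0, 0.3], "angular": [0, 0, 0], "hand": 1}, {"offset": [0, 0, 0.6], "angular": [0, 0, 0], "hand": 1}, {"offset": [0, 0, 0.6], "angular": [0, 0, 0], "hand": 1}, {"offset": [0, 0, 0.6], "angular": [0, 0, 0], "hand": 1}]'

```text
time: 17.77
ee_pos: [570.7, 65.4, 70.2]
tool_rot: [0.771, 0.636, 0.0, 0.0]
ft_force: [-1.8, -0.1, 8.7]
width: -0.002
gripper_force: 4.6
```

carry_out --motion '[{"offset": [0, 0, 0.2], "angular": [0, 0, 0], "hand": 1}, {"offset": [0, 0, 0.4], "angular": [0, 0, 0], "hand": 1}, {"offset": [0, 0, 0.4], "angular": [0, 0, 0], "hand": 1}, {"offset": [0, 0, 0.4], "angular": [0, 0, 0], "hand": 1}, {"offset": [0, 0, 0.4], "angular": [0, 0, 0], "hand": 1}, {"offset": [0, 0, 0.4], "angular": [0, 0, 0], "hand": 1}, {"offset": [0, 0, 0.4], "angular": [0, 0, 0], "hand": 1}]'

```text
time: 18.35
ee_pos: [570.7, 65.4, 70.0]
tool_rot: [0.771, 0.636, 0.0, 0.0]
ft_force: [-2.2, 0.1, 10.8]
width: -0.002
gripper_force: 5.5
```

carry_out --motion '[{"offset": [0, 0, 0], "angular": [0, 0, 0], "hand": 1}, {"offset": [0, 0, 0], "angular": [0, 0, 0], "hand": 1}, {"offset": [0, 0, 0], "angular": [0, 0, 0], "hand": 1}, {"offset": [0, 0, -0.5], "angular": [0, 0, 0], "hand": 1}, {"offset": [0, 0, -1], "angular": [0, 0, 0], "hand": 1}, {"offset": [0, 0, -2], "angular": [0, 0, 0], "hand": 1}, {"offset": [0, 0, -4], "angular": [0, 0, 0], "hand": 1}, {"offset": [0, 0, -10], "angular": [0, 0, 0], "hand": 1}, {"offset": [0, 0, -30], "angular": [0, 0, 0], "hand": 1}, {"offset": [0, 0, -60], "angular": [0, 0, 0], "hand": 1}, {"offset": [-30, 0, -70], "angular": [0, 0, 0], "hand": 1}, {"offset": [-60, 0, -70], "angular": [0, 0, 0], "hand": 1}]'

```text
time: 19.35
ee_pos: [560.6, 7.6, 142.0]
tool_rot: [0.77, 0.638, 0.002, 0.001]
ft_force: [0.6, -1.0, -1.1]
width: 0.0
gripper_force: 0.0
```

carry_out --motion '[{"offset": [-35, 0, 0], "angular": [0, 0, 0], "hand": 1}, {"offset": [-70, 0, 0], "angular": [0, 0, 0], "hand": 1}, {"offset": [-80, 0, 0], "angular": [0, 0, 0], "hand": 1}, {"offset": [-80, 0, 0], "angular": [0, 0, 0], "hand": 1}, {"offset": [-80, 0, 0], "angular": [0, 0, 0], "hand": 1}]'

```text
time: 19.77
ee_pos: [543.8, -72.3, 139.5]
tool_rot: [0.772, 0.636, 0.0, -0.0]
ft_force: [0.0, 0.9, 0.2]
width: 0.0
gripper_force: 0.0
```

Run:
```python
from h import *
im=snap('top','top6'); B=blob('top',im,'ball',(279,246),12); print(B,at_z('top',B[0],32).round(1))
cv2.imwrite('pics/c6.png',cv2.resize(im[200:320,230:390,::-1],(640,480)))
```

```text
((278.0, 244.42105102539062), 10.469023704528809) [571.3  65.6  32. ]
```

View pics/c6.png

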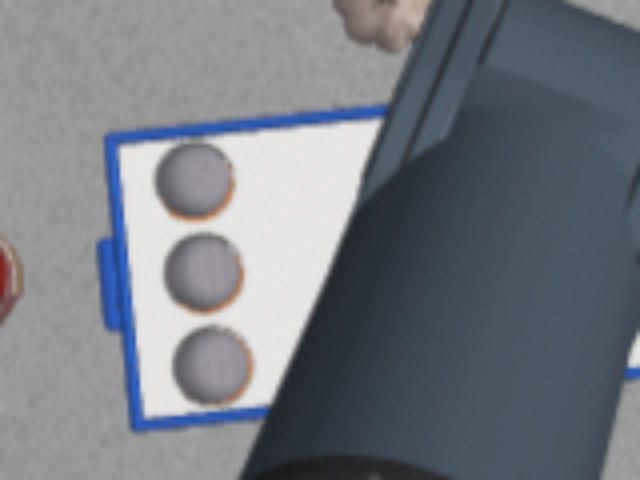

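All three balls sit alike in their pockets, with the newly parked one at crop (195,181). The gripper is clear.

```bash
python3 -c "
from station import order
print(order.job_done())"
```

```text
the job is handed in; nothing more can be done
None
```

The ball dropped into the free pocket, was pressed to the stop and held there at about 10.8 N by the wrist sensor, then let go; the job is handed in at about 20 s, but hand-in returned no verdict.

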